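# Lock and square a camera-frame corner

## Task

On the inspection bench, lock the corner of the aluminium camera frame by turning the lever of its lock collar round to the locked mark, the small rib on top of the fixed rail. Then take the setup square by its grip and press it, flat on the bench, into the inside corner until both of its outer faces touch the two rails. Finish while still holding it there, pressed firmly and squarely against both rails, with the lever still at its mark and the lenses and other loose things left where they are.

Things in the scene. Friction and masses are not known exactly. Their poses are not given: they have to be found in the camera images.
- frame: Frame corner fixed to the bench: two slotted aluminium rails, each 30 x 30 mm in section, lying on the bench at a right angle. The origin is the inside corner at bench height. The fixed rail's inner face is the plane x = 0 and the swing rail's inner face is the plane y = 0 of this frame; the open inside of the corner is where its x and y are both negative. Position and yaw differ every time; nothing in it moves but the collar.
- fixed_rail: The rail along the frame's y axis: it fills x 0 to 30 mm, y -180 to 120 mm, z 0 to 30 mm of the frame. Same origin and axes as frame.
- swing_rail: The rail along the frame's x axis, butting against the fixed rail: it fills x -200 to 0 mm, y 0 to 30 mm, z 0 to 30 mm of the frame, with a 4 mm steel tongue on top near the corner. It stands at its right angle already and does not give. Same origin and axes as frame.
- collar (a joint): Turn of the lock collar (rad) about its upright axis: 0 = lever pointing along the swing rail, towards the frame's -x (unlocked); it grows clockwise seen from above; 1.57 = locked, the lever over the fixed rail, pointing at the locked mark along the frame's +y. It can go past the mark, up to 2.0. It starts between 0 and 0.4, turns with light friction (about 1 N at the pin) and stays where it is left.
- collar_axis (a point): Point on the collar's upright axis, 45 mm above the bench, over the place where the rails meet (15, 15 mm in the frame). The collar is a dark disc 42 mm wide, z 38 to 54 mm, round a steel post whose top is at 60 mm.
- collar_pin (a point): Middle of the upright black pin of the lever: 14 mm in diameter, rising from the lever's top at 48 to 50 mm up to 92 mm above the bench, 60 mm from the collar's axis. This point lies on the pin's axis 74 mm above the bench. The lever is a dark bar 12 mm wide, z 40 to 50 mm, ending 72 mm from the axis.
- locked_mark (a point): Top of the locked mark: a small dark rib, 4 x 20 mm and 12 mm high, on top of the fixed rail, 91 mm from the collar's axis; 42 mm above the bench. The lever's free end stops short of it and points at it when locked.
- square: Loose aluminium setup square, 0.4 to 0.63 kg, lying flat: an L of two legs, each 140 mm long, 20 mm wide and 24 mm tall, joined by a diagonal strut (top at 19 mm) that carries an upright black grip. Origin on the underside, below the middle of the grip. Its outer faces are the planes x = +65 mm and y = +65 mm, looking along its own +x and +y; so seated in the corner it has the same yaw as the frame. Both legs reach back to -75 mm. The outer corner edge is relieved by 8 mm.
- square_grip (a point): Middle of the zone to grip, 56 mm above the underside of the square: the grip is a black bar 16 mm thick and 50 mm long, z 18 to 76 mm, standing along the strut. Its thin direction, across which to pinch it, is the diagonal between the square's +x and +y (towards its outer corner).
- square_corner (a point): The (relieved) outer corner of the square at its underside, where the planes of its two outer faces meet: (65, 65, 0) mm from its origin. The square slides on the bench and along the rails with a friction of about 0.25 (smooth ground legs), so bearing down on it eats up part of the sideways press; the rails are rigid.
- lens_a: bystander: black lens standing upright, 42 mm wide, 46 mm tall; origin under its centre
- lens_b: bystander: smaller black lens standing upright, 34 mm wide, 38 mm tall; origin under its centre
- lens_cap: bystander: flat black round lens cap, 44 mm wide, 10 mm thick; origin under its centre
- foot_weight: bystander: steel weight with a top button, 54 mm wide, 64 mm tall; origin under its centre
- bracket: bystander: steel angle bracket, 50 x 40 mm, 50 mm tall; origin under its middle
- driver: bystander: screwdriver lying flat, about 0.2 m long
There are look-alikes about, which are no part of the job. What is shaped like the square but blue is not meant.

How it is judged:
By the outcome, as a careful person would: the job done as asked, in the order asked, and still so for the second after the job is handed in, while the arm keeps its last pose, push and grip.
It also fails if it takes over 59 s, if anything falls off the work surface, if the arm or the gripper's body presses on something with over 40 N, if the wrist force passes 120 N, or if a joint passes its speed limit or range.

## Robot

A 6-joint arm with a two-finger parallel gripper is mounted at the origin on the work surface. World frame = base frame: x ahead of the robot, y to its left, z up, the work surface at z = 0. Lengths are in mm, angles in degrees, forces in N, time in s.
With the tool pointing down it reaches from about 350 to 975 mm from the base axis. Payload 4.9 kg.
Tool frame: the origin (TCP) lies on the centre line of the jaws, within the pads' length; the fingertips stand 17 mm ahead of it and the grasp point (between the pads) lies 2 mm behind it (tips_ahead is the distance from the TCP to the fingertips, in mm); z points along the fingers, y is the line along which they close (so a half turn about z gives the same grasp; the last joint's range is limited). The gripper opens to 85 mm and grips with 20 to 120 N. Pads are 22 mm wide; open, the fingers measure 114 mm over their backs; the gripper's body (76 mm by 85 mm) begins 54 mm behind the grasp point. The pads swing forward as they close: fully open they stand 13 mm farther back than shut.
Start: joints at [-82.907, 3.019, 92.412, -0, 84.569, -6.818], TCP at [150.259, -606.65, 248.304] pointing down, gripper open.
Joint ranges: [-172.51, 172.51], [-57.92, 126.97], [3.15, 148.05], [-58.71, 238.71], [5.1, 150.11], [-179.66, 179.66]. Speed limits (degrees/s): [147.25, 147.25, 180, 180, 180, 180].

## Interface

Orientations are given as a 3x3 rotation matrix whose columns are the frame's x, y, z axes.
In Python, from station import * gives the robot as it stands.
- The arm moves only by the tool step_arm, never from a script. Its argument "plan" is one flat list of numbers, 7 for each row, row after row: the shift along the tool's x, y, z in m, then the turn, a rotation vector about the tool's x, y, z in rad, then the opening, from 0 (shut) to 1 (fully open). In form: [x, y, z, wx, wy, wz, gripper, x, y, z, wx, wy, wz, gripper, ...]. A call has 1 to 10 rows; each row is the pose to reach, as a shift and turn from the pose commanded when the call began, along the tool's axes at that moment; what a row does not reach only later rows make up. A row lasts 1/12 s, in which the tool goes at most 41.7 mm and 7.16 degrees, less where a joint would pass 70% of its speed; a pose out of reach is approached as far as the arm can. A call with a gripper value outside its range is refused whole. The fingers move at their own pace and stop on an object; the grip force is fixed at half the most. Time passes only in rows, so rows that repeat a pose let the fingers close. It gives the time, the measured TCP pose, the force, the opening and the grip force at its end, in the units of the state.
- state(): the state, without advancing time (a new reading comes with each control period).
- snapshot(name): name is "scene" or "top"; returns the picture (420x560x3 uint8, red, green, blue); there is no depth.
- get_calibration(name): a dict with "fovy" (degrees; the focal length in pixels is half the picture's height over the tangent of half this angle, whatever the lens; pixels are square), "cx", "cy" (the principal point, pixels), "extrinsics" (4x4, takes a point from camera to world coordinates). Camera axes: x right, y down, z forward; pixel columns grow to the right and rows downward; lengths in mm; the calibration is good to about 2 mm. A picture is of the moment at which its call begins. get_calibration takes no time and is no camera call.
- job_done(): hands the job in; it is judged then, once.
The state is a dict: "time_s": time; "joint_positions": joint angles; "qd": joint speeds; "joint_torque": joint torques, N m; "tool_pos": TCP position; "ee_rot": TCP orientation; "wrist_force": force on the tool from outside, world axes, zero at the start; "ft_torque": the same for the moment, N m; "opening": finger opening in mm; "grip_force": force on a finger pad.
Only numpy, scipy, OpenCV 4.12 (cv2) and the standard library are available. Lean on these libraries where they do the work, as an engineer would, in place of code of your own. Each camera call takes 0.05 s, during which the arm holds its last target. There are 200 camera calls.

## Working session

There is one attempt and no reset: what is moved stays moved. The work goes in short steps, Python scripts to look and compute and a tool call to move; the robot and the scene stay as the last step left them, time stands still between calls to the robot, and variables do not carry over. Pictures are saved under pics/ and viewed, at most 10 in all, crops included, and the job is handed in when it is done.

Besides the shell and the picture viewer there is one more tool, called after "Emit:" as a command line: name --argument value ..., lists and objects as JSON in quotes. step_arm: Moves the arm, as the interface text tells. Its arguments: {"type":"object","properties":{"plan":{"type":"array","items":{"type":"number"}}},"required":["plan"]}

```bash
mkdir -p pics; ls; python3 - <<'E'
from station import *
import cv2
for n in("scene","top"):
    c=get_calibration(n);print(n,c)
    cv2.imwrite(f"pics/{n}0.png",snapshot(n)[:,:,::-1])
s=state();print(s)
E
```

```text
pics
scene {'fovy': 42.923380537937426, 'cx': 277.30170274864605, 'cy': 206.39467518821513, 'extrinsics': array([[ 7.95972799e-01,  3.83061519e-01, -4.68712252e-01,
         1.25997774e+03],
       [ 6.05040187e-01, -5.27513736e-01,  5.96368704e-01,
        -9.89160447e+02],
       [-1.88062492e-02, -7.58283015e-01, -6.51654198e-01,
         1.11097783e+03],
       [ 0.00000000e+00,  0.00000000e+00,  0.00000000e+00,
         1.00000000e+00]])}
top {'fovy': 50.574146701960565, 'cx': 288.30544728348474, 'cy': 213.1548586803773, 'extrinsics': array([[ 2.39783774e-02, -9.93484203e-01,  1.11418924e-01,
         3.98054481e+02],
       [-9.99698557e-01, -2.32405118e-02,  7.91667938e-03,
        -7.32823939e+01],
       [-5.27566309e-03, -1.11575166e-01, -9.93741994e-01,
         1.09781993e+03],
       [ 0.00000000e+00,  0.00000000e+00,  0.00000000e+00,
         1.00000000e+00]])}
{'time_s': 0.1, 'joint_positions': array([-8.29040632e+01,  3.05272913e+00,  9.24837683e+01,  1.17604382e-04,
        8.45656252e+01, -6.82009766e+00]), 'qd': array([-0.03476262, -0.12467989, -0.20778388, -0.07251918, -0.04583422,
        0.08595037]), 'joint_torque': array([ 1.37219122e-04, -3.94906676e+01, -3.71362710e+01, -1.06962116e-04,
        3.93992013e-03, -6.25067955e-06]), 'tool_pos': array([ 150.22911973, -606.14639728,  247.19874788]), 'ee_rot': array([[ 9.70649285e-01,  2.40499308e-01, -2.18151266e-04],
       [ 2.40499312e-01, -9.70647697e-01,  1.76897746e-03],
       [ 2.13689831e-04, -1.76952193e-03, -9.99998412e-01]]), 'wrist_force': array([-0.27718013,  0.66981513,  0.56377839]), 'ft_torque': array([ 0.05725309, -0.0015167 , -0.00650116]), 'grip_force': 0.0, 'opening': 85.53122989219702}
```

View pics/top0.png

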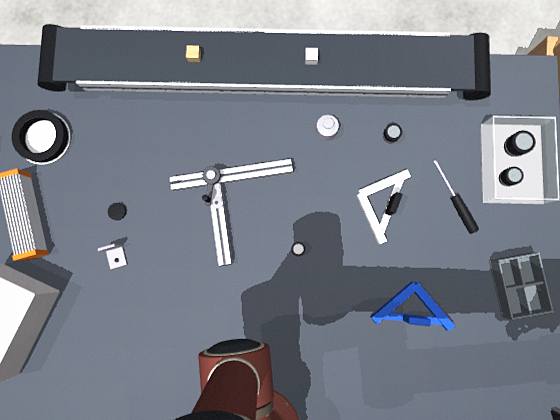

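View pics/scene0.png

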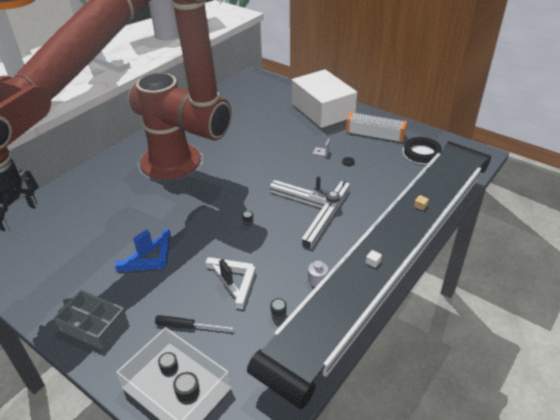

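The top view shows the frame with its collar at (211,175). The fixed rail runs (170,183)–(293,163), the swing rail goes down to (224,263), and the pin is near (207,198). The white square's outer corner is at (360,193) and its grip at (393,204). Lens_b is at (298,249). The blue look-alike is at (415,308).

```bash
cat > h.py <<'E'
from station import *
import cv2, numpy as np
def ray(n,u,v):
    c=get_calibration(n);f=210/np.tan(np.radians(c['fovy']/2));E=c['extrinsics']
    return E[:3,3],E[:3,:3]@np.array([(u-c['cx'])/f,(v-c['cy'])/f,1])
def onz(n,u,v,z):
    o,d=ray(n,u,v);return o+d*(z-o[2])/d[2]
def proj(n,p):
    c=get_calibration(n);f=210/np.tan(np.radians(c['fovy']/2));E=c['extrinsics']
    q=E[:3,:3].T@(np.asarray(p,float)-E[:3,3]);return np.array([c['cx']+f*q[0]/q[2],c['cy']+f*q[1]/q[2]])
def tri(u1,u2):
    (a,d),(b,e)=ray("top",*u1),ray("scene",*u2)
    d=d/np.linalg.norm(d);e=e/np.linalg.norm(e)
    t=np.linalg.lstsq(np.c_[d,-e],b-a,rcond=None)[0]
    p,q=a+d*t[0],b+e*t[1];return (p+q)/2,np.linalg.norm(p-q)
E
python3 - <<'E'
import cv2,numpy as np
a=cv2.imread("pics/top0.png");b=cv2.imread("pics/scene0.png")
cv2.imwrite("pics/c1.png",cv2.resize(a[150:275,160:420],None,fx=3,fy=3,interpolation=cv2.INTER_CUBIC))
cv2.imwrite("pics/c2.png",cv2.resize(b[165:315,195:365],None,fx=4,fy=4,interpolation=cv2.INTER_CUBIC))
E
```

```text
(no output)
```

View pics/c1.png

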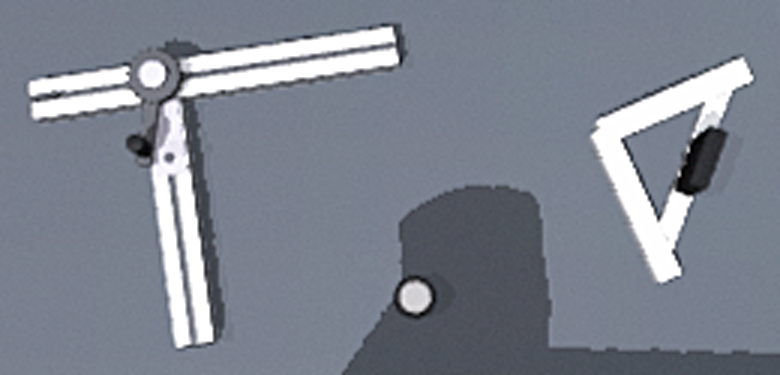

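View pics/c2.png

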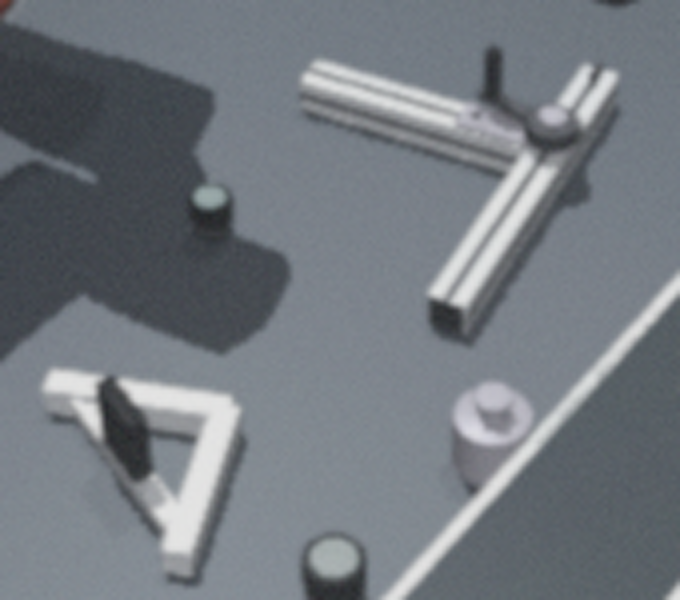

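Crop c1 has the post top at about (210.3,173.7) in full-image pixels, the pin at about (206,198), the square's corner at (358.5,193.5) and the grip top near (394,203). In c2 the post top is at about (332.8,194), the pin's top at (318,177) and its base at (317.5,190).

```bash
python3 - <<'E'
from h import *
a=cv2.imread("pics/top0.png");g=a.min(2)
def pts(poly,z,cond):
    m=np.zeros(g.shape,np.uint8);cv2.fillPoly(m,[np.int32(poly)],1)
    v,u=np.nonzero((m>0)&cond);return np.array([onz("top",x,y,z)[:2] for x,y in zip(u,v)])
def line(p):
    c=p.mean(0);w=np.linalg.svd(p-c,full_matrices=False)[2][0];return c,w
W=g>200
f=lambda u,v:(u/3+159.67,v/3+149.67)
r1=pts([f(*q) for q in[(190,40),(405,10),(410,75),(190,110)]],30,W)
r1b=pts([f(*q) for q in[(20,75),(125,55),(125,120),(25,125)]],30,W)
r2=pts([f(*q) for q in[(150,190),(200,180),(225,345),(170,355)]],30,W)
for n,r in(("fixR",r1),("fixL",r1b),("sw",r2)):
    c,w=line(r);print(n,len(r),c,w,np.degrees(np.arctan2(w[1],w[0])))
c,w=line(np.r_[r1,r1b]);print("fix",c,w,np.degrees(np.arctan2(w[1],w[0])))
print("post top",onz("top",*f(152,72),60),onz("scene",332.7,194,60),tri(f(152,72),(332.7,194)))
print("pin top",onz("top",*f(135,146),92), "scene", onz("scene",493/4+194.6,48/4+164.6,92),"base",onz("scene",317.2,189.8,50),onz("top",*f(147,153),50))
# square
v,u=np.nonzero(W[160:250,350:415]);c=np.c_[u+350,v+160].astype(np.int32)
h=cv2.convexHull(c)
e=cv2.approxPolyDP(h,2,True)[:,0]
for q in e: print(q,onz("top",*q,24)[:2])
rr=lambda n,P,z:[print(n,onz("top",*f(*p),z)[:2].round(1)) for p in P]
rr("outer leg1 edge",[(600,126),(740,57)],24); rr("leg2 edge",[(592,140),(659,282)],24)
rr("grip top ends",[(720,126),(703,195),(713,128),(690,192)],76)
for n,q,z in(("lensb",(415,296),38),): print(n,onz("top",*f(*q),z))
E
```

```text
fixR 704 [622.53903846  14.49931063] [-0.17795493  0.98403864] 100.2506626760035
fixL 319 [592.15205482 186.91871529] [-0.18647187  0.9824603 ] 100.74695777329538
sw 546 [455.57228018  95.98535325] [-0.9851882  -0.17147654] -170.12632064431273
fix [613.06352743  68.26450133] [ 0.17459981 -0.98463948] -79.94462976823426
post top [604.43525378 122.40068179  60.        ] [607.174754   120.22939242  60.        ] (array([605.20547646, 123.130575  ,  57.03716957]), np.float64(0.48066965829757774))
pin top [540.45721637 126.8415589   92.        ] scene [543.17943787 131.47550318  92.        ] base [550.14567346 119.76361868  50.        ] [541.0156851  125.41116164  50.        ]
[407 169] [ 634.30738255 -353.40884635]
[410 176] [ 617.01342773 -360.64692414]
[386 241] [ 456.41981002 -301.84157875]
[379 243] [ 451.20202897 -284.99225918]
[357 195] [ 566.93704445 -231.23661768]
[360 189] [ 581.93085425 -238.45977422]
outer leg1 edge [ 575.3 -237.7]
outer leg1 edge [ 635.1 -351.8]
leg2 edge [ 563.6 -231.3]
leg2 edge [ 449.6 -285.8]
grip top ends [ 568.9 -322.5]
grip top ends [ 514.8 -309.3]
grip top ends [ 567.2 -317.1]
grip top ends [ 516.9 -299.3]
lensb [433.26432826 -89.91160215  38.        ]
```

```bash
cat >> h.py <<'E'
from scipy.spatial.transform import Rotation as R
def go(p,yaw,s=None):
    """shift/turn in tool axes to TCP p (mm) with tool y at world angle yaw (deg), tool down; then that pose"""
    s=s or state();A=s['ee_rot'];y=np.radians(yaw)
    Y=np.array([np.cos(y),np.sin(y),0]);Z=np.array([0,0,-1.]);T=np.c_[np.cross(Y,Z),Y,Z]
    print((A.T@(np.array(p)-s['tool_pos'])/1e3).round(4),R.from_matrix(A.T@T).as_rotvec().round(4))
    return dict(tool_pos=np.array(p,float),ee_rot=T)
E
python3 - <<'E'
from h import *
a=go((345,-245,248),-4.3)
b=go((545,129,248),64,a)
c=go((545,129,115),83.6,b)
E
```

```text
[ 2.759e-01 -3.037e-01 -2.000e-04] [-0.0014 -0.0013 -1.2529]
[0.3879 0.1714 0.    ] [ 0.      0.     -1.1921]
[0.    0.    0.133] [ 0.      0.     -0.3421]
```

Emit:
step_arm --plan '[0.276,-0.303,0,0,0,-1.25,1,0.276,-0.303,0,0,0,-1.25,1,0.276,-0.303,0,0,0,-1.25,1,0.276,-0.303,0,0,0,-1.25,1,0.276,-0.303,0,0,0,-1.25,1,0.276,-0.303,0,0,0,-1.25,1,0.276,-0.303,0,0,0,-1.25,1,0.276,-0.303,0,0,0,-1.25,1,0.276,-0.303,0,0,0,-1.25,1,0.276,-0.303,0,0,0,-1.25,1]'

```text
time_s: 0.93
tool_pos: [345.8, -243.7, 247.9]
ee_rot: [[0.071, 0.997, 0.0], [0.997, -0.071, 0.0], [0.0, 0.0, -1.0]]
wrist_force: [0.6, -1.0, 0.7]
opening: 85.6
grip_force: 0.0
```

Emit:
step_arm --plan '[0.387,0.171,0,0,0,-1.19,1,0.387,0.171,0,0,0,-1.19,1,0.387,0.171,0,0,0,-1.19,1,0.387,0.171,0,0,0,-1.19,1,0.387,0.171,0,0,0,-1.19,1,0.387,0.171,0,0,0,-1.19,1,0.387,0.171,0,0,0,-1.19,1,0.387,0.171,0,0,0,-1.19,1,0.387,0.171,0,0,0,-1.19,1,0.387,0.171,0,0,0,-1.19,1]'

```text
time_s: 1.77
tool_pos: [543.2, 122.9, 247.8]
ee_rot: [[-0.899, 0.438, -0.001], [0.438, 0.899, -0.0], [0.0, -0.0, -1.0]]
wrist_force: [0.5, -0.8, 0.8]
opening: 85.4
grip_force: 0.0
```

```bash
python3 - <<'E'
from h import *
s=state();print(s['tool_pos'],s['joint_positions'].round(1))
go((545,129,120),83.6)
b=snapshot("scene")[:,:,::-1]
cv2.imwrite("pics/c3.png",cv2.resize(b[90:240,225:395],None,fx=4,fy=4,interpolation=cv2.INTER_CUBIC))
E
```

```text
[543.17981068 122.91955017 247.76653004] [  5.1  -6.2 101.5  -0.   84.7 -59. ]
[0.001  0.0063 0.1278] [-0.0004 -0.0005 -0.3412]
```

View pics/c3.png

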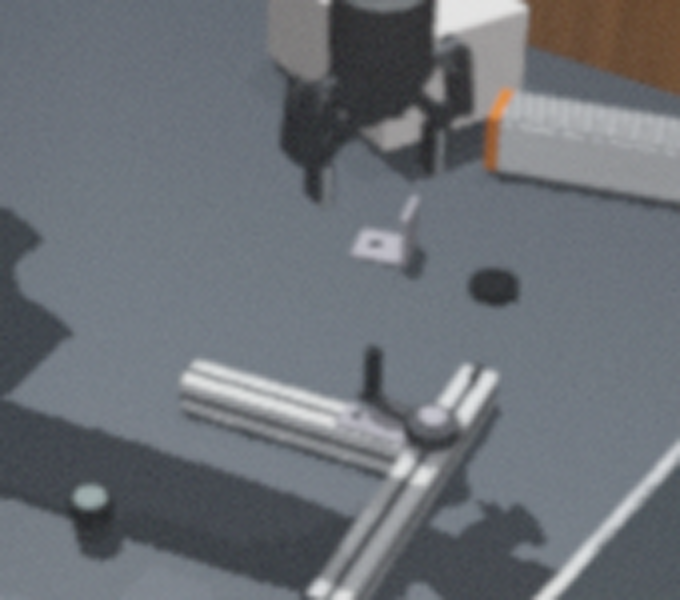

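The open gripper hangs over the collar area. The pin is at (318.3,180), free on both sides, so I'll go down around it and close.

Emit:
step_arm --plan '[0.001,0.006,0.04,0,0,-0.12,1,0.001,0.006,0.08,0,0,-0.24,1,0.001,0.006,0.12,0,0,-0.34,1,0.001,0.006,0.15,0,0,-0.34,1,0.001,0.006,0.169,0,0,-0.34,0.6,0.001,0.006,0.169,0,0,-0.34,0.2,0.001,0.006,0.169,0,0,-0.34,0,0.001,0.006,0.169,0,0,-0.34,0,0.001,0.006,0.169,0,0,-0.34,0,0.001,0.006,0.169,0,0,-0.34,0]'

```text
time_s: 2.65
tool_pos: [546.3, 126.6, 81.8]
ee_rot: [[-0.993, 0.119, 0.004], [0.119, 0.993, 0.0], [-0.004, 0.001, -1.0]]
wrist_force: [-2.7, -0.7, 9.2]
opening: 12.6
grip_force: 42.8
```

```bash
python3 - <<'E'
from h import *
s=state();print(s['tool_pos'],s['wrist_force'],s['ft_torque'],s['opening'],s['grip_force'])
b=snapshot("scene")[:,:,::-1];a=snapshot("top")[:,:,::-1]
cv2.imwrite("pics/c4.png",np.hstack([cv2.resize(x,(400,400),interpolation=cv2.INTER_CUBIC) for x in (b[115:215,270:370],a[130:230,155:255])]))
E
```

```text
[546.26833869 126.57685506  81.7992773 ] [-2.67182001 -0.72217744  9.21063775] [-0.03001088  0.15268168  0.04328947] 12.62703558436048 42.8160560131073
```

View pics/c4.png

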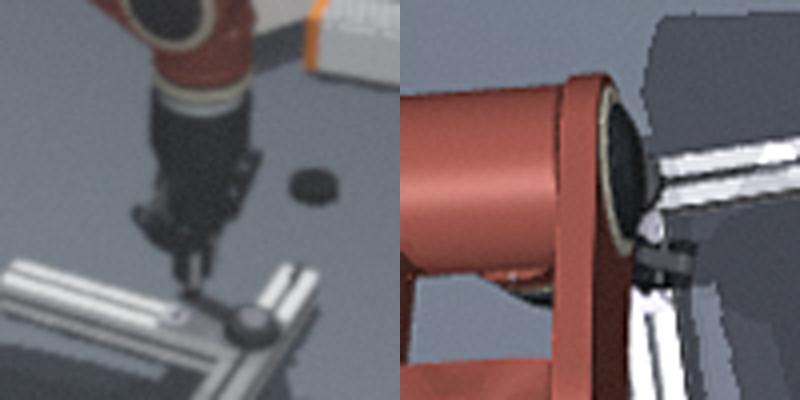

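The pin is held: opening 12.6 mm, grip 43 N, gripper closed over the lever end. Next comes the arc round the collar axis.

```bash
python3 - <<'E'
from h import *
s=state();A=s['ee_rot'];r=s['tool_pos']-[605,122,s['tool_pos'][2]]
for t in np.arange(6,40,6).tolist()+[38]:
    print(t,np.radians(t).round(3),(A.T@(R.from_euler('z',-t,degrees=True).apply(r)-r)/1e3).round(4))
E
```

```text
6 0.105 [-0.0001  0.0062  0.    ]
12 0.209 [-0.0008  0.0123  0.    ]
18 0.314 [-0.0021  0.0183  0.    ]
24 0.419 [-0.0041  0.0241  0.    ]
30 0.524 [-0.0067  0.0298  0.0001]
36 0.628 [-0.0098  0.0351  0.0001]
38 0.663 [-0.011   0.0367  0.0001]
```

Emit:
step_arm --plan '[-0.0001,0.0062,0,0,0,0.105,0,-0.0008,0.0123,0,0,0,0.209,0,-0.0021,0.0183,0,0,0,0.314,0,-0.0041,0.0241,0,0,0,0.419,0,-0.0067,0.0298,0,0,0,0.524,0,-0.0098,0.0351,0,0,0,0.628,0,-0.011,0.0367,0,0,0,0.663,0]'

```text
time_s: 3.33
tool_pos: [562.0, 161.7, 81.9]
ee_rot: [[-0.707, 0.707, 0.004], [0.707, 0.707, -0.001], [-0.004, 0.003, -1.0]]
wrist_force: [-0.3, -2.6, 6.4]
opening: 12.0
grip_force: 58.6
```

```bash
python3 - <<'E'
from h import *
s=state();A=s['ee_rot'];r=s['tool_pos']-[605,122,s['tool_pos'][2]]
a=np.degrees(np.arctan2(r[1],r[0]));print(np.hypot(*r[:2]),a,s['wrist_force'],s['opening'],s['joint_positions'].round(1))
for t in np.arange(6,31,6).tolist()+[34,a-100]:
    print(t,np.radians(t).round(3),(A.T@(R.from_euler('z',-t,degrees=True).apply(r)-r)/1e3).round(4))
E
```

```text
58.512923906849245 137.28217739365235 [-0.30940056 -2.63232216  6.44361359] 11.96500646237412 [ 8.800e+00  6.600e+00  1.053e+02 -1.000e-01  6.780e+01 -3.620e+01]
6 0.105 [-0.0001  0.0061  0.    ]
12 0.209 [-0.0008  0.0122  0.    ]
18 0.314 [-0.0021  0.0182  0.0001]
24 0.419 [-0.0041  0.024   0.0001]
30 0.524 [-0.0067  0.0295  0.0001]
34 0.593 [-0.0087  0.0331  0.0001]
37.28217739365235 0.651 [-0.0105  0.0359  0.0001]
```

Emit:
step_arm --plan '[-0.0001,0.0061,0,0,0,0.105,0,-0.0008,0.0122,0,0,0,0.209,0,-0.0021,0.0182,0,0,0,0.314,0,-0.0041,0.024,0,0,0,0.419,0,-0.0067,0.0295,0,0,0,0.524,0,-0.0087,0.0331,0,0,0,0.593,0,-0.0105,0.0359,0,0,0,0.651,0,-0.0105,0.0359,0,0,0,0.651,0,-0.0105,0.0359,0,0,0,0.651,0]'

```text
time_s: 4.08
tool_pos: [594.8, 179.1, 81.9]
ee_rot: [[-0.137, 0.991, 0.005], [0.991, 0.137, -0.001], [-0.002, 0.004, -1.0]]
wrist_force: [1.1, -2.8, 4.4]
opening: 12.1
grip_force: 58.7
```

```bash
python3 - <<'E'
from h import *
s=state();A=s['ee_rot'];r=s['tool_pos']-[605,122,s['tool_pos'][2]]
a=np.degrees(np.arctan2(r[1],r[0]));print(np.hypot(*r[:2]),a,s['wrist_force'],s['opening'],s['grip_force'],s['joint_positions'].round(1))
E
```

```text
58.02506770333485 100.13191439082016 [ 1.09269298 -2.80531329  4.41908398] 12.096148587504274 58.67157340049744 [ 9.900e+00  1.120e+01  1.002e+02 -1.000e-01  6.830e+01  2.100e+00]
```

Emit:
step_arm --plan '[0,0,0,0,0,0,0.5,0,0,0,0,0,0,1,0,0,0,0,0,0,1,0,0,0,0,0,0,1,0,0,-0.03,0,0,0,1,0,0,-0.07,0,0,0,1,0,0,-0.11,0,0,0,1,0,0,-0.13,0,0,0,1]'

```text
time_s: 4.75
tool_pos: [594.4, 180.2, 214.9]
ee_rot: [[-0.138, 0.99, 0.007], [0.99, 0.138, 0.001], [0.0, 0.007, -1.0]]
wrist_force: [0.8, 0.3, 1.0]
opening: 84.9
grip_force: 0.0
```

```bash
python3 - <<'E'
from h import *
s=state();print(s['tool_pos'],s['opening'])
b=go((560,-110,200),71.6)
c=go((542,-313,200),71.6,b)
E
```

```text
[594.38303988 180.2195264  214.90946116] 84.8939824086237
[-0.2827 -0.0742  0.0143] [ 0.0063  0.0034 -1.1114]
[-0.047  -0.1983  0.    ] [0. 0. 0.]
```

Emit:
step_arm --plan '[-0.283,-0.074,0.014,0.006,0.003,-1.111,1,-0.283,-0.074,0.014,0.006,0.003,-1.111,1,-0.283,-0.074,0.014,0.006,0.003,-1.111,1,-0.283,-0.074,0.014,0.006,0.003,-1.111,1,-0.283,-0.074,0.014,0.006,0.003,-1.111,1,-0.283,-0.074,0.014,0.006,0.003,-1.111,1,-0.283,-0.074,0.014,0.006,0.003,-1.111,1,-0.283,-0.074,0.014,0.006,0.003,-1.111,1,-0.283,-0.074,0.014,0.006,0.003,-1.111,1,-0.283,-0.074,0.014,0.006,0.003,-1.111,1]'

```text
time_s: 5.58
tool_pos: [557.7, -112.3, 194.8]
ee_rot: [[-0.949, 0.314, -0.007], [0.314, 0.949, -0.001], [0.006, -0.003, -1.0]]
wrist_force: [-0.5, 1.2, 0.2]
opening: 85.7
grip_force: 0.0
```

```bash
python3 - <<'E'
from h import *
s=state();print(s['tool_pos'],s['opening'],s['joint_positions'].round(1))
c=go((542,-313,150),71.6)
b=snapshot("scene")[:,:,::-1];a=snapshot("top")[:,:,::-1]
cv2.imwrite("pics/t5.png",a);cv2.imwrite("pics/s5.png",b)
cv2.imwrite("pics/c5.png",np.hstack([cv2.resize(x,(400,400),interpolation=cv2.INTER_CUBIC) for x in (b[150:230,285:365],a[135:215,150:230])]))
# predicted locked pin top and lever tip in both views
for z,rr in((92,60),(45,72),(42,91)):
    p=[605+rr*np.cos(np.radians(100)),122+rr*np.sin(np.radians(100)),z]
    print(z,(proj("scene",p)-[285,150])*5,(proj("top",p)-[150,135])*5+[400,0])
E
```

```text
[ 557.7435059  -112.25783054  194.78911391] 85.72274501592517 [-18.8  -2.1 102.8  -0.2  79.7 -90.4]
[-0.0484 -0.1954  0.0451] [-0.0031 -0.0063  0.0014]
92 [276.76799876 123.14678024] [561.03578209 197.63842205]
45 [279.59562588 171.34855554] [559.99430594 220.6663101 ]
42 [290.42876863 158.58722259] [522.47648295 227.68786575]
```

View pics/c5.png

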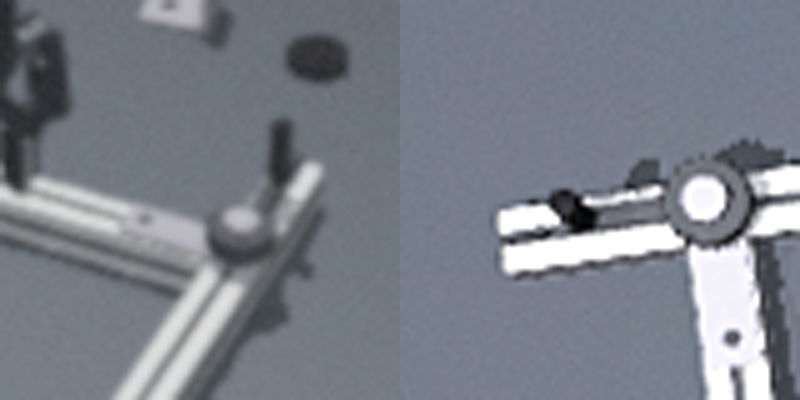

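In the right half of c5 the lever lies over the fixed rail: post at (705,197), pin top at (562,198). That agrees with the predicted locked position (561,197.6). I'll fit the lever's angle numerically, and move on at the same time.

```bash
python3 - <<'E'
from h import *
a=cv2.imread("pics/t5.png");g=a.max(2).astype(int)
# lever top: grey band pixels between collar and pin
for col in range(190,204):
    print(col,g[171:186,col])
x=slice(181,189)
v,u=np.nonzero(g[168:186,176:192]<60);print("pin dark",u.mean()+176,v.mean()+168)
s=g[168:186,176:192]
for r in s: print(r)
E
```

```text
190 [141 143 126 165 227 117  90 130 130  86 167 255 255 255 255]
191 [141 138 129 182 218  96 118 126 124  89 223 255 255 255 255]
192 [141 118 106 204 223 108 115 125 117  99 237 255 255 255 255]
193 [146 118 149 247 208  98 118 125 111  93 237 255 255 255 255]
194 [137 111 171 249 146 105 117 127 109 130 255 255 255 255 255]
195 [ 76  64 175 248 116 111 120 128  99 133 255 255 255 255 255]
196 [ 80  58 223 255 137 115 123 128  90 186 255 255 255 255 255]
197 [ 82  83 164 223 139 120 136 137  90 217 255 255 255 255 255]
198 [ 79 130 219 217 124 125 134 131  92 219 255 255 255 255 241]
199 [ 77 153 243 215 116 124 136 129 109 238 255 255 255 255 176]
200 [ 72 200 255 209 111 129 138 126 131 251 255 255 255 255 116]
201 [ 69 228 255 142 117 122 135 118 129 255 255 255 255 255  95]
202 [ 71 127 166  81  99 107 114 109 117 254 255 255 255 255 123]
203 [ 75  97 127 130 131 136 122  86 150 255 255 255 255 255 113]
pin dark 183.85714285714286 177.16326530612244
[141 141 139 141 140 141 142 142 141 139 140 143 141 140 143 140]
[139 141 140 141 144 142 142 142 141 138 143 140 141 139 142 14
[... 358 characters left out ...]
 58  60  53   4 120 255 243 240 227 218]
[222 235 255 228  55  44  63  69  55  12  15  59 106 125 117  96]
[255 255 255 255 224  64  59  67  32  16  12   8  14  59  90 118]
[255 255 255 255 255 228  39  32  10  20  15  11  13  66 130 126]
[255 255 255 255 255 255  98  52  11  13  11  13  23  86 130 124]
[255 171 149 198 158 142 149 114  46  16   3   0  27  78  86  89]
[ 97 106  86  19  76 120 115  94  61  49  81 127 135 183 167 223]
[ 64  59  52  98 163 163 157 193 230 235 246 255 255 255 255 255]
[198 232 231 251 255 255 255 255 255 255 255 255 255 255 255 255]
[255 255 255 255 255 255 255 255 255 255 255 255 255 255 255 255]
[255 255 255 255 255 255 255 255 255 255 255 255 255 255 255 255]
```

Emit:
step_arm --plan '[-0.048,-0.195,0.03,-0.003,-0.006,0,1,-0.048,-0.195,0.03,-0.003,-0.006,0,1,-0.048,-0.195,0.03,-0.003,-0.006,0,1,-0.048,-0.195,0.03,-0.003,-0.006,0,1,-0.048,-0.195,0.03,-0.003,-0.006,0,1,-0.048,-0.195,0.03,-0.003,-0.006,0,1]'

```text
time_s: 6.18
tool_pos: [540.5, -316.0, 164.3]
ee_rot: [[-0.947, 0.322, -0.001], [0.322, 0.947, -0.002], [0.001, -0.002, -1.0]]
wrist_force: [-0.4, 0.7, -0.2]
opening: 85.3
grip_force: 0.0
```

Emit:
step_arm --plan '[0,0.003,0.04,0,0,0,1,0,0.003,0.08,0,0,0,1,0,0.003,0.108,0,0,0,1,0,0.003,0.108,0,0,0,0.6,0,0.003,0.108,0,0,0,0.3,0,0.003,0.108,0,0,0,0,0,0.003,0.108,0,0,0,0,0,0.003,0.108,0,0,0,0,0,0.003,0.108,0,0,0,0]'

```text
time_s: 6.93
tool_pos: [544.8, -309.8, 61.1]
ee_rot: [[-0.949, 0.317, 0.005], [0.317, 0.949, -0.005], [-0.006, -0.003, -1.0]]
wrist_force: [1.3, -0.4, -2.4]
opening: 15.1
grip_force: 58.3
```

```bash
python3 - <<'E'
from h import *
s=state();print(s['tool_pos'],s['opening'],s['grip_force'],s['wrist_force'],s['ft_torque'],s['joint_positions'].round(1))
b=snapshot("scene")[:,:,::-1];a=snapshot("top")[:,:,::-1]
cv2.imwrite("pics/t6.png",a)
cv2.imwrite("pics/c6.png",np.hstack([cv2.resize(x,(400,400),interpolation=cv2.INTER_CUBIC) for x in (b[215:315,180:280],a[150:250,330:430])]))
E
```

```text
[ 544.82068475 -309.83028013   61.13133782] 15.112973154422434 58.32132339477539 [ 1.32042741 -0.44833101 -2.40195653] [-0.02214396  0.14726714  0.40749339] [ -36.4   13.3  100.    -0.    66.3 -107.9]
```

View pics/c6.png

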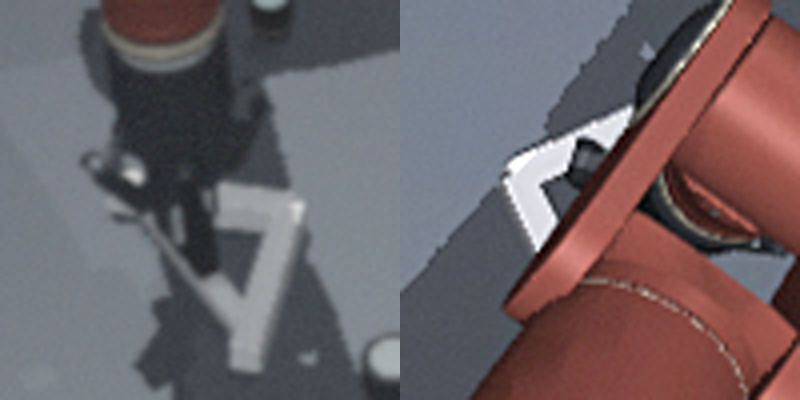

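c6 shows both fingers on the grip (opening 15.1 mm, grip 58 N) and the square still flat. I'll turn it 16.5° clockwise and slide it, barely lifted, alongside the fixed rail.

```bash
python3 - <<'E'
from h import *
A=go((568,-204,64),55)
B=go((529.5,14.3,64),55,A)
E
```

```text
[ 0.0113  0.1076 -0.0033] [-0.0015  0.0061  0.2891]
[0.1567 0.1567 0.    ] [0. 0. 0.]
```

Emit:
step_arm --plan '[0,0,-0.003,0,0,0,0,0.002,0.02,-0.003,0,0,0.07,0,0.004,0.04,-0.003,0,0,0.14,0,0.006,0.06,-0.003,0,0,0.21,0,0.009,0.085,-0.003,0,0,0.27,0,0.011,0.108,-0.003,0,0,0.289,0,0.011,0.108,-0.003,0,0,0.289,0]'

```text
time_s: 7.62
tool_pos: [567.5, -198.8, 61.1]
ee_rot: [[-0.821, 0.572, 0.001], [0.572, 0.821, 0.001], [-0.0, 0.002, -1.0]]
wrist_force: [-0.4, 2.5, -0.3]
opening: 15.1
grip_force: 60.3
```

```bash
python3 - <<'E'
from h import *
s=state();print(s['opening'],s['grip_force'],s['wrist_force'],s['ft_torque'])
B=go((529.5,14.3,64),55)
cv2.imwrite("pics/t7.png",snapshot("top")[100:300,120:480,::-1]);b=snapshot("scene")[:,:,::-1]
cv2.imwrite("pics/s7.png",cv2.resize(b[140:300,195:365],None,fx=3.5,fy=3.5,interpolation=cv2.INTER_CUBIC))
E
```

```text
15.065677192800345 60.30044138431549 [-0.39778082  2.45447833 -0.26582818] [ 0.0177857  -0.26537055  0.09528615]
[ 0.1529  0.1531 -0.0026] [0.0018 0.0004 0.0025]
```

View pics/s7.png

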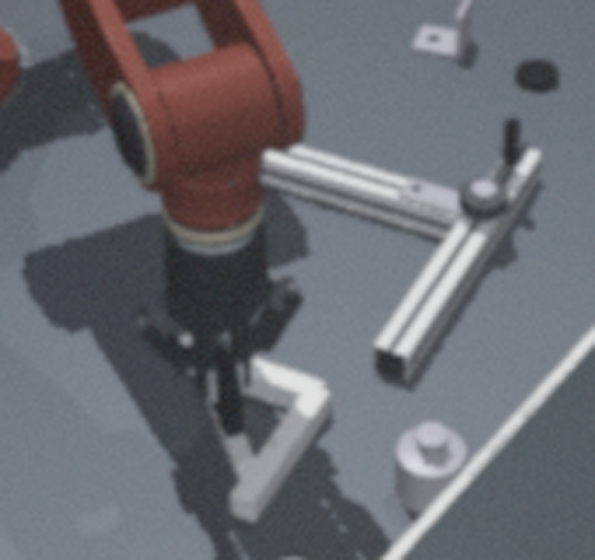

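s7 shows the square hanging level in the grip, its outer corner at (330,395) in the crop, about 10 mm clear of the fixed rail's inner face line. I'll go on into the corner.

Emit:
step_arm --plan '[0.017,0.017,0,0,0,0,0,0.034,0.034,0,0,0,0,0,0.051,0.051,0,0,0,0,0,0.068,0.068,0,0,0,0,0,0.085,0.085,0,0,0,0,0,0.102,0.102,0,0,0,0,0,0.119,0.119,0,0,0,0,0,0.136,0.136,0,0,0,0,0,0.148,0.148,0,0,0,0,0,0.151,0.152,0,0,0,0,0]'

```text
time_s: 8.55
tool_pos: [530.2, 9.4, 61.1]
ee_rot: [[-0.82, 0.573, 0.001], [0.573, 0.82, -0.001], [-0.002, -0.0, -1.0]]
wrist_force: [0.7, -3.5, -0.3]
opening: 15.3
grip_force: 60.4
```

```bash
python3 - <<'E'
from h import *
s=state();print(s['tool_pos'],s['opening'],s['grip_force'],s['wrist_force'],s['ft_torque'],s['joint_positions'].round(1))
d=s['tool_pos']-[592.8,104.6,0];y=np.radians(10)
print(d[0]*np.cos(y)+d[1]*np.sin(y),-d[0]*np.sin(y)+d[1]*np.cos(y))
B=go((540,29.3,61),55)
E
```

```text
[530.16321784   9.3999372   61.06343834] 15.295131604720842 60.396612882614136 [ 0.69606188 -3.47186381 -0.26027946] [-0.49866024 -0.20097855 -0.17876314] [-7.000e+00  1.300e+00  1.133e+02 -1.000e-01  6.530e+01 -6.200e+01]
-78.21650611223512 -82.87699685243706
[0.0033 0.0219 0.    ] [-0.0005  0.0019  0.0013]
```

Emit:
step_arm --plan '[0,0.004,0,0,0,0,0,0,0.008,0,0,0,0,0,0.001,0.011,0,0,0,0,0,0.002,0.014,0,0,0,0,0,0.003,0.016,0,0,0,0,0,0.003,0.018,0,0,0,0,0,0.003,0.018,0,0,0,0,0]'

```text
time_s: 9.13
tool_pos: [538.7, 25.0, 61.0]
ee_rot: [[-0.819, 0.574, 0.001], [0.574, 0.819, -0.001], [-0.002, -0.0, -1.0]]
wrist_force: [-0.5, -4.0, 5.1]
opening: 15.3
grip_force: 61.1
```

```bash
cat > st.py <<'E'
from h import *
s=state();y=np.radians(10);Q=np.array([[np.cos(y),np.sin(y)],[-np.sin(y),np.cos(y)]])
print("t",s['time_s'],"xyf",Q@(s['tool_pos'][:2]-[592.8,104.6]),"z",s['tool_pos'][2],"F_f",Q@s['wrist_force'][:2],s['wrist_force'][2],"tq",s['ft_torque'],"yaw",np.degrees(np.arctan2(s['ee_rot'][1,1],s['ee_rot'][0,1]))-45,s['opening'],s['grip_force'])
E
python3 st.py
```

```text
t 9.1333 xyf [-67.1326729  -69.01552224] z 61.04674760018743 F_f [-1.17998617 -3.83549369] 5.0977954557560174 tq [-0.78653959 -0.10716187 -0.03336544] yaw 10.00098049221753 15.273787481063511 61.06781601905823
```

Emit:
step_arm --plan '[0,0.001,0,0,0,0,0,0,0.002,0,0,0,0,0,0.001,0.003,0,0,0,0,0,0.001,0.004,0,0,0,0,0,0.001,0.004,0,0,0,0,0]'

```text
time_s: 9.55
tool_pos: [538.5, 27.0, 61.2]
ee_rot: [[-0.819, 0.573, -0.003], [0.573, 0.819, -0.005], [-0.0, -0.006, -1.0]]
wrist_force: [-8.9, -11.8, 11.0]
opening: 15.0
grip_force: 62.0
```

```bash
python3 st.py
```

```text
t 9.55 xyf [-66.90373216 -66.99585464] z 61.206826269193485 F_f [-10.77230162 -10.03637943] 10.970873127059164 tq [-1.69475297  0.99621173 -0.09554508] yaw 10.02633012571458 15.033012816254404 61.957722902297974
```

Emit:
step_arm --plan '[0,0.0005,0,-0.003,0,0,0,0,0.001,0,-0.006,0,0,0,0,0.0015,0,-0.01,0,0,0,0,0.002,0,-0.01,0,0,0,0,0.002,0,-0.01,0,0,0]'

```text
time_s: 9.97
tool_pos: [538.5, 27.3, 61.0]
ee_rot: [[-0.82, 0.573, -0.001], [0.573, 0.82, -0.0], [0.001, -0.001, -1.0]]
wrist_force: [-13.2, -15.2, 14.3]
opening: 15.0
grip_force: 62.6
```

```bash
python3 st.py; python3 -c "
from h import *
print(state()['ee_rot'].round(4))"
```

```text
t 9.9667 xyf [-66.93695859 -66.67189086] z 61.046945429160196 F_f [-15.68030054 -12.71816073] 14.290334900538886 tq [-2.70620761e+00  1.75011503e+00  1.89949054e-03] yaw 10.073012108575448 15.031988801865277 62.64776587486267
[[-8.199e-01  5.725e-01 -1.100e-03]
 [ 5.725e-01  8.199e-01 -0.000e+00]
 [ 9.000e-04 -7.000e-04 -1.000e+00]]
```

Emit:
step_arm --plan '[0.0005,0.001,0,-0.002,0,0,0,0.001,0.002,-0.0005,-0.005,0,0,0,0.001,0.003,-0.001,-0.007,0,0,0,0.001,0.0035,-0.001,-0.007,0,0,0,0.001,0.0035,-0.001,-0.007,0,0,0]'

```text
time_s: 10.38
tool_pos: [538.2, 29.8, 61.1]
ee_rot: [[-0.821, 0.571, -0.001], [0.571, 0.821, 0.003], [0.002, 0.002, -1.0]]
wrist_force: [-14.9, -18.5, 12.8]
opening: 15.0
grip_force: 62.3
```

```bash
python3 st.py; python3 - <<'E'
from h import *
print(state()['ee_rot'].round(4)[:,2])
b=snapshot("scene")[:,:,::-1];a=snapshot("top")[:,:,::-1];cv2.imwrite("pics/t8.png",a)
cv2.imwrite("pics/c8.png",np.hstack([cv2.resize(b[150:260,250:360],(400,400),interpolation=cv2.INTER_CUBIC),cv2.resize(a[140:280,160:300],(400,400),interpolation=cv2.INTER_CUBIC)]))
E
```

```text
t 10.3833 xyf [-66.74388347 -64.16863413] z 61.06714922610758 F_f [-17.88821101 -15.58582381] 12.803218514400022 tq [-3.64752001  2.142522    0.16889912] yaw 10.150447268417764 15.010035144697675 62.28680491447449
[-8.0e-04  3.1e-03 -1.0e+00]
```

View pics/c8.png

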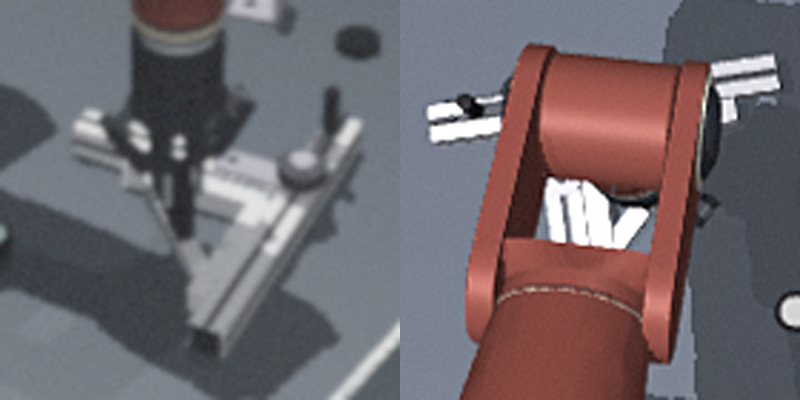

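c8 shows the square's legs lying along both rails and the lever still over the fixed rail with its pin at (183,177). The last push moved the square 2.5 mm along y_f, so I'll press a bit more to confirm firm contact.

Emit:
step_arm --plan '[0.0002,0.001,0,0,0,0,0,0.0004,0.002,0,0,0,0,0,0.0005,0.0025,0,0,0,0,0,0.0005,0.0025,0,0,0,0,0,0.0005,0.0025,0,0,0,0,0]'

```text
time_s: 10.9
tool_pos: [538.4, 30.0, 61.2]
ee_rot: [[-0.821, 0.572, -0.004], [0.572, 0.821, -0.001], [0.002, -0.003, -1.0]]
wrist_force: [-22.1, -28.3, 17.5]
opening: 15.0
grip_force: 63.0
```

```bash
python3 st.py; python3 - <<'E'
from h import *
print(state()['ee_rot'].round(4)[:,2])
g=cv2.imread("pics/t8.png").min(2)
for r in range(205,222,3): print(r,g[r,205:250])
# predicted columns: swing rail inner top edge (z30,y=0), rail foot (z0) and square leg outer top edge (z24,y=0)
for xf in(-80,-100):
    p=np.array([592.8,104.6])+xf*np.array([.985,.1736])
    print([proj("top",[*p,z]).round(1) for z in(30,24,0)],proj("top",[*(p+20*np.array([.1736,-.985])),24]).round(1))
E
```

```text
t 10.9 xyf [-66.55349231 -64.00307334] z 61.15892450864022 F_f [-26.66759872 -24.01669985] 17.484071461783447 tq [-4.55969722  2.83015862  0.14756159] yaw 10.137818471459468 15.005573661750185 62.993223667144775
[-0.0037 -0.0011 -1.    ]
205 [ 33  35  30  27  20  67 191 255 249 249 255 254 252 248 247 249 249 129
 154 255 255 255 248  91  17  33  36  35  44  70  52  42  43  43  46  43
  38  44  41  43  46  46  47  46  46]
208 [ 35  24  33  24  20 131 255 246 245 254 249 159 167 196 247 254 255 255
 222 221 255 255 255 255 255 247 148  12  52  83  58  54  54  59  56  66
  63  58  60  86  78  85  50  31  30]
211 [ 32  32  26  19  49 119 223 255 255 255 255 185 100 153 255 255 255 255
 255 170 255 255 254 254 254 255 255 255  94  52  48  56  15   1   4   1
   1   1   0   0  11  14  11  19  41]
214 [ 31  27  28  42 104 113 191 255 255 255 255 236  96 130 245 255 255 255
 255 208 255 255 254 254 254 255 255 255  81  76  64  69 112 170 255 255
 255 255 255 255 255 222  99 100 114]
217 [ 32  28  25  79 128 120 133 244 255 255 255 255 122 103 179 255 255 255
 255 255 214 255 255 254 254 254 255 255 207  71  57 179 255 255 255 254
 254 255 255 255 175  95 109 113  98]
220 [ 30  25  66 130 123 123 110 194 255 255 255 255 217  97 135 250 255 255
 255 255 160 255 255 254 254 254 254 255 255 170 255 255 255 254 254 255
 255 255 121 102 113 112 116 130  69]
[array([224. , 213.2]), array([224.4, 213.5]), array([225.8, 214.6])] [232.5 212.3]
[array([225.1, 221.4]), array([225.5, 221.6]), array([226.9, 222.5])] [233.6 220.4]
```

Emit:
step_arm --plan '[0,0,0,-0.003,0,0,0,0,-0.0005,-0.0005,-0.006,0,0,0,0,-0.0005,-0.0005,-0.006,0,0,0,0,-0.0005,-0.0005,-0.006,0,0,0,0,-0.0005,-0.0005,-0.006,0,0,0,0,-0.0005,-0.0005,-0.006,0,0,0]'

```text
time_s: 11.4
tool_pos: [538.3, 30.0, 61.2]
ee_rot: [[-0.821, 0.571, 0.001], [0.571, 0.821, 0.004], [0.002, 0.004, -1.0]]
wrist_force: [-17.0, -25.1, 13.3]
opening: 15.2
grip_force: 62.5
```

```bash
python3 st.py; python3 - <<'E'
from h import *
print(state()['ee_rot'].round(4)[:,2])
a=cv2.imread("pics/t5.png").astype(int);b=snapshot("top")[:,:,::-1].astype(int)
print("pin/lever diff",abs(a-b)[168:186,176:194].mean())
E
```

```text
t 11.4 xyf [-66.59243844 -64.0341524 ] z 61.15019240256927 F_f [-21.10917915 -21.75090821] 13.310872548932926 tq [-4.66909354  2.48792496  0.13488699] yaw 10.159229071449161 15.196535239207796 62.54695415496826
[ 9.0e-04  4.4e-03 -1.0e+00]
pin/lever diff 2.0915637860082303
```

Emit:
step_arm --plan '[0,0,0,0.003,0,0,0,0,0,0,0.003,0,0,0,0,0,0,0.003,0,0,0,0,0,0,0.003,0,0,0]'

```text
time_s: 11.78
tool_pos: [538.3, 30.0, 61.1]
ee_rot: [[-0.821, 0.571, -0.001], [0.571, 0.821, 0.002], [0.002, 0.001, -1.0]]
wrist_force: [-17.2, -25.6, 12.5]
opening: 15.4
grip_force: 62.3
```

```bash
python3 st.py; python3 -c "
from station import *
print(state()['ee_rot'][:,2]); print(job_done())"
```

```text
t 11.7833 xyf [-66.58620333 -64.0099398 ] z 61.14718916260002 F_f [-21.43040476 -22.21007367] 12.523760091638795 tq [-4.57737626  2.45677595  0.09707501] yaw 10.15256377997759 15.362380969839242 62.3155814409256
[-8.02040142e-04  2.09786050e-03 -9.99997478e-01]
the job is handed in; nothing more can be done
None
```

The job is handed in at 11.8 s: the lever is at its locked mark to within about 1° by camera, the square is held in the corner with about 21–22 N on each rail, and no loose item was touched on purpose, though I did not re-check them all in a final picture.

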